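# Roll the bracelet bar onto the tape line

### The arm

A 6-joint arm with a two-finger parallel gripper is mounted at the origin on the work surface. World frame = base frame: x ahead of the robot, y to its left, z up, the work surface at z = 0. Lengths are in m, angles in degrees, forces in N, time in s.
With the tool pointing down it reaches from about 0.375 to 0.75 m from the base axis. Payload 9 kg.
Tool frame: the origin (TCP) lies where the fingers leave the gripper's body, on its centre line; the fingertips stand 73 mm ahead of it and the grasp point (between the pads) lies 54 mm ahead of it (robot.tip_reach is the distance from the TCP to the fingertips, in m); z points along the fingers, y is the direction in which the jaws open and shut (so a half turn about z gives the same grasp; the last joint's range is limited). The gripper opens to 85 mm and grips with 20 to 120 N. Pads are 22 mm wide; open, the fingers measure 114 mm over their backs; the gripper's body (76 mm by 85 mm) begins 54 mm behind the grasp point. The pads swing forward as they close: fully open they stand 13 mm farther back than shut.
Start: joints at [-87.531, 5.964, 5.575, 89.605, 0, 77.527], TCP at [0.155, -0.58, 0.304] pointing down, gripper open.
Joint ranges: [-171.21, 171.21], [-48.23, 106.86], [-62.78, 66.21], [-105.2, 120.99], [-86.42, 89.51], [-180, 180]. Speed limits (degrees/s): [127.2, 127.2, 147.25, 180, 180, 180].

### API

Orientations are given as [roll, pitch, yaw] about the fixed x, y, z axes, in that order (R = Rz(yaw) Ry(pitch) Rx(roll)).
In Python, from plant import robot gives the robot as it stands. Calls block until the motion is done:
- robot.move_pose(position, orientation): joint-space move of the TCP to a pose.
- robot.line_to(position, vel=0.15, rotation=None, guard=None): straight line of the TCP; rotation=None keeps the orientation; vel is the mean speed in m/s. With guard (N) it stops when the force on the tool has changed by that much, and returns True; else False.
- robot.goto_joints(angles): joint-space move.
- robot.set_gripper(opening): finger opening in m; the grip force is fixed at half the most; returns when the fingers have stopped.
- robot.pause(seconds).
- robot.ik(position, orientation): joint angles nearest the present ones, or None.
- robot.observe(): the state.
- robot.grab_frame(name): name is "scene" or "top" or "wrist"; returns the picture (480x640x3 uint8, blue, green, red); there is no depth.
- robot.get_calibration(name): a dict with "vertical_fov" (degrees; the focal length in pixels is half the picture's height over the tangent of half this angle, whatever the lens; pixels are square), "cx", "cy" (the principal point, pixels), "rvec" (rotation vector, rad) and "tvec" (3), from world to camera coordinates, as OpenCV has them. Camera axes: x right, y down, z forward; pixel columns grow to the right and rows downward; lengths in m; the calibration is good to about 2 mm. A picture is of the moment at which its call begins: read the wrist's pose just before it. get_calibration takes no time and is no camera call; for the wrist camera it gives the pose at the moment of the call.
A pose or a line that the arm cannot do raises robot.IKError and nothing moves.
- robot.job_done(): hands the job in, once; it reports no verdict.
The state is a dict: "time": time; "q": joint angles; "qvel": joint speeds; "joint_torque": joint torques, N m; "tool_pos": TCP position; "tcp_rot": TCP orientation; "ft_force": force on the tool from outside, world axes, zero at the start; "torque": the same for the moment, N m; "gripper_width": finger opening in m.
Only numpy, scipy, OpenCV 4.12 (cv2) and the standard library are available. Lean on these libraries where they do the work, as an engineer would, in place of code of your own. Each camera call takes 0.05 s, during which the arm holds its last target. There are 200 camera calls.

### The job

On the jeweller's bench, roll the loose aluminium bar across the cork mat by pushing along the top of it with your fingertips, stroke after stroke, until it lies centred over and parallel to the red tape line, with tape showing past both of its ends. Work only on its top: do not pick it up, do not reach down beside it to shove or pinch it, and do not let it roll off the mat. Leave the steel block, the jar and the screwdriver where they are, and draw back at the end with the bar lying still.

Things in the scene. Friction and masses are not known exactly. Their poses are not given: they have to be found in the camera images.
- bar: Aluminium cylinder lying on the mat, diameter 44 mm, length 140 mm, 0.2 to 0.4 kg, dark end faces, thin blue stripe along it that faces up at the start. Origin at its middle on its axis, 22 mm above the mat's top; x runs along it, y and z turn as it rolls. Rolls freely; let go at a few cm/s it stops within a few mm. Starts 80 to 120 mm to either side of the tape, within 3 degrees of parallel.
- line (a point): Middle of the red tape line, on the mat's top (5 mm above the bench). The tape is flat, 230 mm long and 6 mm wide; this frame's x axis runs along the tape, y across it, z up. It is fixed in the mat, which is turned by up to about 25 degrees.
- mat: Cork bench mat, fixed to the bench, 250 mm (its x, along the tape) by 380 mm (its y, across the tape), 5 mm thick. Origin under its centre, right below the middle of the tape, with the tape along its x axis. The bar grips it: under fingertips pressed lightly on its top (2 to 3 N) the bar rolls without slipping, half as far as they travel, and keeps its heading.
- block: Bystander: loose polished steel bench block, 50 x 50 x 22 mm, standing on the mat 80 to 120 mm from the tape line, on the other side of it from the bar. Origin at the centre of its underside.
- jar: Bystander: loose amber glass jar with a brass cap, 52 mm diameter, 65 mm high, standing on the bench beyond the mat's far edge. Origin at the centre of its underside.
- driver: Bystander: loose screwdriver with an orange handle, 160 mm long, lying on the bench in front of the mat's near edge, roughly along that edge. Origin at its underside, mid-length; its x axis runs along it towards the tip.
There are look-alikes about, which are no part of the job. Several things have the shape of the bar; the one meant has the colours described above.

How it is judged:
By the outcome, as a careful person would: the job done as asked, in the order asked, and still so for the second after the job is handed in, with the robot touching nothing.
It also fails if it takes over 58 s, if anything falls off the work surface, if the arm or the gripper's body presses on something with over 40 N, if the wrist force passes 120 N, or if a joint passes its speed limit or range.

## Working session

There is one attempt and no reset: what is moved stays moved. The work goes in short steps, each a Python script; the robot and the scene stay as the last script left them, time stands still between calls to the robot, and variables do not carry over. Pictures are saved under pics/ and viewed, about 8 in all and at most 12, crops included, and the job is handed in when it is done.

```bash
ls; mkdir -p pics; python3 - <<'E'
from plant import robot
import cv2
for n in("top","scene"):
    cv2.imwrite(f"pics/{n}0.png",robot.grab_frame(n)); print(n,robot.get_calibration(n))
print(robot.observe())
E
```

```text
pics
top {'vertical_fov': 55.29145194657073, 'cx': 317.605173359175, 'cy': 236.25169383223965, 'rvec': array([ 2.17730872, -2.15988423,  0.14183074]), 'tvec': array([0.06573535, 0.58089509, 0.80573466])}
scene {'vertical_fov': 55.17015954043201, 'cx': 317.33779614999725, 'cy': 238.60923070283275, 'rvec': array([ 1.59908208,  2.03697786, -0.7527224 ]), 'tvec': array([ 0.05353257, -0.38930059,  1.45674599])}
{'time': 0.1, 'q': array([-8.75321022e+01,  5.99328776e+00,  5.53220630e+00,  8.96058614e+01,
       -8.65151628e-04,  7.75254214e+01]), 'qvel': array([ 0.03107124, -0.17629396, -0.00991919, -0.00199591,  0.02565594,
        0.03725483]), 'joint_torque': array([ 7.27717095e-03, -5.58212149e+01,  5.04717493e+01,  1.32067571e-02,
       -1.53961319e-04, -3.77505771e-06]), 'tool_pos': array([ 0.15469261, -0.57948978,  0.3032262 ]), 'tcp_rot': array([-1.79934451e+02, -1.36153485e-02,  1.49424691e+01]), 'ft_force': array([ 0.16097603, -0.38585109,  0.55575978]), 'torque': array([ 0.02285845, -0.01442167, -0.01534048]), 'gripper_width': 0.08515828394197629}
```

View pics/top0.png

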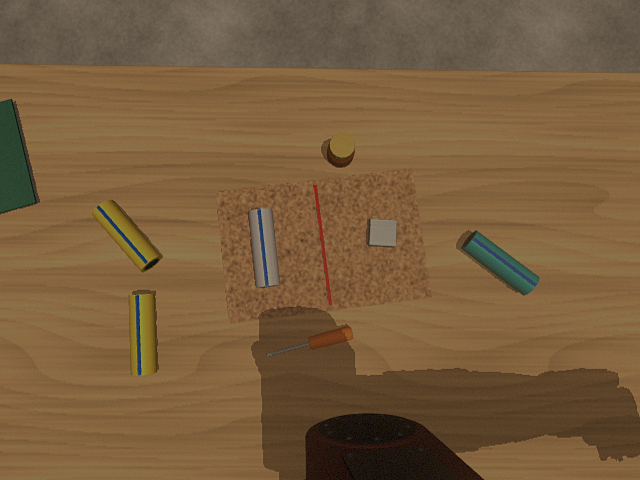

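View pics/scene0.png

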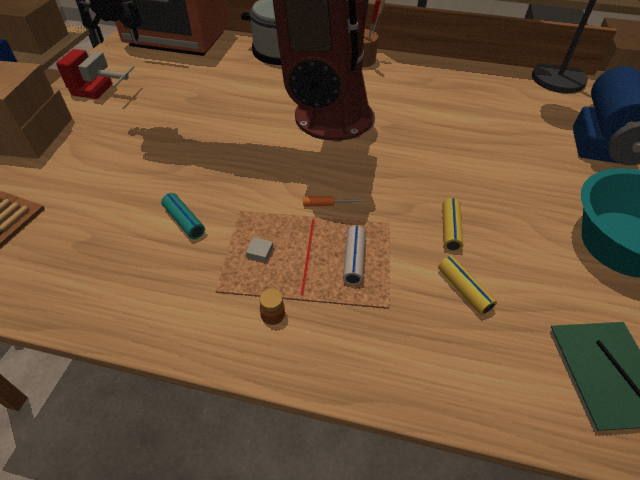

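Top view: the bar is the silver cylinder with a blue stripe at (264,247). The look-alikes are yellow at (127,236) and (143,333), and teal at (500,262). The tape runs (316,186)–(330,304), the block is at (382,233), the jar at (341,150) and the driver at (310,342).

```bash
cat > h.py <<'E'
import numpy as np, cv2
from plant import robot
def ray(cal,uv,z):
    f=240/np.tan(np.radians(cal["vertical_fov"]/2)); R=cv2.Rodrigues(cal["rvec"])[0]; t=cal["tvec"]
    C=-R.T@t; uv=np.atleast_2d(uv)
    d=np.c_[(uv[:,0]-cal["cx"])/f,(uv[:,1]-cal["cy"])/f,np.ones(len(uv))]@R
    return (C+d*((z-C[2])/d[:,2])[:,None])[:,:2]
def comp(m,near=None):
    n,l,s,c=cv2.connectedComponentsWithStats(m.astype(np.uint8))
    i=[i for i in range(1,n) if s[i,4]>25]
    k=max(i,key=lambda i:s[i,4]) if near is None else min(i,key=lambda i:np.hypot(*(c[i]-near)))
    y,x=np.nonzero(l==k); return np.c_[x,y].astype(float)
def axis(p):  # centre, yaw deg, length, width
    p=p.astype(np.float32)*1000; (c,(w,h),a)=cv2.minAreaRect(p)
    e=np.linalg.eigh(np.cov(p.T))[1][:,1]; e*=np.sign(e[0])
    return np.array(c)/1000,np.degrees(np.arctan2(e[1],e[0])),max(w,h),min(w,h)
def masks(im):
    h=cv2.cvtColor(im,cv2.COLOR_BGR2HSV).astype(int);H,S,V=h[...,0],h[...,1],h[...,2]
    return dict(red=((H<5)|(H>172))&(S>165)&(V>90),blue=(H>105)&(H<130)&(S>110),silver=(S<60)&(V>95))
E
python3 - <<'E'
from h import *
im=cv2.imread("pics/top0.png"); c=robot.get_calibration("top"); m=masks(im)
R=cv2.Rodrigues(c["rvec"])[0]; print("cam",-R.T@c["tvec"])
print("tape",axis(ray(c,comp(m["red"],(323,245)),.005)))
print("stripe",axis(ray(c,comp(m["blue"],(264,247)),.049)))
print("block",axis(ray(c,comp(m["silver"],(382,233)),.027)))
g=m["silver"]|m["blue"]; p=comp(g,(264,247)); print("bar",axis(ray(c,p,.027)))
out=cv2.resize(im[160:330,210:440],None,fx=3,fy=3,interpolation=cv2.INTER_NEAREST)
cv2.imwrite("pics/crop.png",out)
for z,uv in((.005,[[218,192],[412,170],[430,296],[230,321]]),(0.065,[[342,146]]),(0.02,[[267,355],[351,333]])): print(ray(c,uv,z))
E
```

```text
cam [0.48332898 0.08239804 0.86635572]
tape (array([0.56963397, 0.06132005]), np.float64(7.613471493999757), 228.06698608398438, 5.25984001159668)
stripe (array([0.55970911, 0.16905051]), np.float64(7.226777922750733), 135.62136840820312, 5.062171936035156)
block (array([ 0.58976184, -0.04978717]), np.float64(22.224476404608467), 48.557315826416016, 48.34291076660156)
bar (array([0.56081653, 0.16917377]), np.float64(7.371081642210102), 142.52932739257812, 40.50172805786133)
[[ 0.6669268   0.26065367]
 [ 0.71407373 -0.11141265]
 [ 0.47293711 -0.14117007]
 [ 0.42454678  0.23074366]]
[[0.74092126 0.02802497]]
[[0.36559024 0.15989094]
 [0.40542613 0.00825356]]
```

View pics/crop.png

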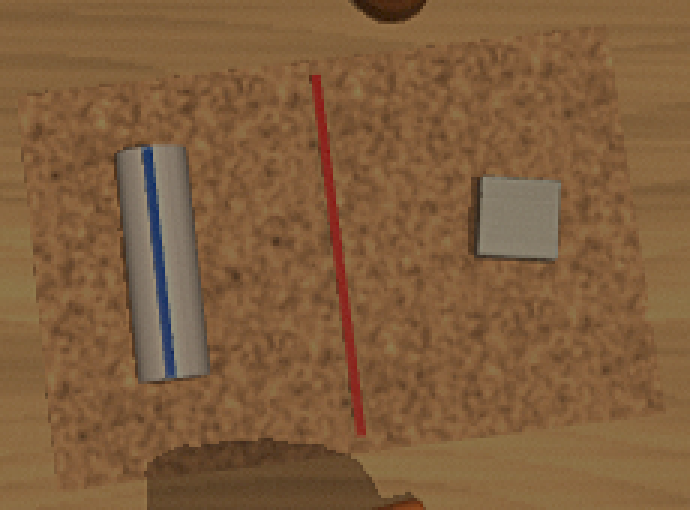

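The close crop confirms the choice: a silver bar, 140 mm long, 108 mm from the tape on the +y side and parallel to it within about 0.4°. I'll lay the jaws along the bar, approach and do one trial stroke.

```bash
cat >> h.py <<'E'
YAW=7.4; RZ=np.radians(YAW)
N=np.array([np.sin(RZ),-np.cos(RZ)])  # rolling direction
B0=np.array([.5603,.1691])
def rot():
    o=robot.observe()["tcp_rot"]; return o
def stroke(b,zt,rot,d=.016,v=.05,F=2.5,n=2):
    """b: bar xy now; zt: TCP height at contact (est.); returns new bar xy, contact z"""
    p=b-N*d/2
    robot.line_to([*p,zt+.010],vel=.12,rotation=rot)
    f0=robot.observe()["ft_force"]
    hit=robot.line_to([*p,zt-.008],vel=.02,guard=F)
    o=robot.observe(); z=o["tool_pos"][2]; s=o["tool_pos"][:2]
    print("hit",hit,"z",z.round(4),"dF",(o["ft_force"]-f0).round(1),end=" ")
    if not hit: raise SystemExit("no contact")
    zc=z
    for k in range(n):
        robot.line_to([*(p+N*2*d*(k+1)/n),zc],vel=v)
        o=robot.observe(); f=o["ft_force"]-f0; print(f.round(1),end=" ")
    e=o["tool_pos"][:2]; r=(e-s)@N
    robot.line_to([*e,zc+.012],vel=.06)
    print("travel",r.round(4),"t",robot.observe()["time"].__round__(1))
    return b+N*r/2,z
E
python3 - <<'E'
from h import *
best=None
for y in (YAW+90,YAW-90):
    q=robot.ik([*B0,.2],[180,0,y]); print(y,q)
    if q is not None and (best is None or abs(q[5])<abs(best[1][5])): best=(y,q)
y=best[0]; open("yaw","w").write(str(y)); print(robot.tip_reach)
robot.set_gripper(.05)
robot.move_pose([*B0,.2],[180,0,y])
zt=.049+.073
robot.line_to([*(B0-N*.008),zt+.012],vel=.12)
print(robot.observe()["tool_pos"],robot.observe()["tcp_rot"],robot.observe()["ft_force"])
b,z=stroke(B0,zt,[180,0,y])
print(b,z); np.save("b.npy",[*b,z])
robot.line_to([*b,z+.13],vel=.15)
c=robot.get_calibration("wrist"); im=robot.grab_frame("wrist"); cv2.imwrite("pics/w1.png",im)
np.save("wc.npy",c,allow_pickle=True)
cv2.imwrite("pics/t1.png",robot.grab_frame("top")); print(robot.observe()["time"])
E
```

```text
97.4 [ 4.00035424  3.74382617 -7.5595329  78.69664093  0.         86.60035424]
-82.6 [  4.00035424   3.74382617  -7.5595329   78.69664093   0.
 -93.39964576]
0.0726
[0.55960323 0.17698425 0.1345982 ] [1.79960125e+02 3.47859190e-03 9.73968671e+01] [-0.85446263 -0.11544381 -0.57904741]
hit True z 0.1184 dF [1.  0.8 4.5] [-3.  -0.1  6.1] [-1.9 -0.6  4.5] travel 0.0327 t 6.5
[0.56240319 0.15290636] 0.11844539852569355
7.5
```

View pics/w1.png

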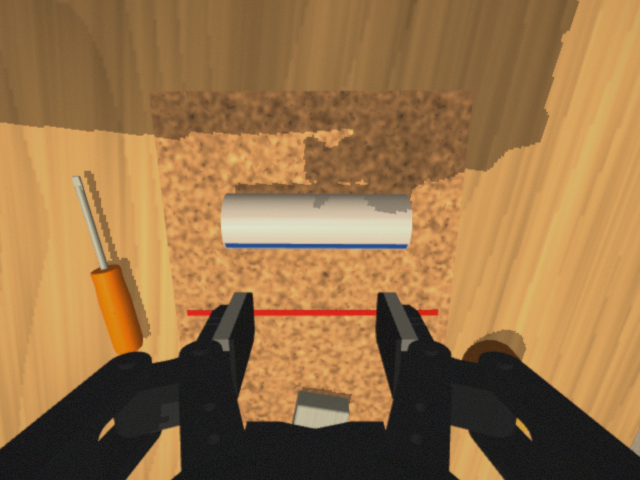

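The wrist view shows the bar rolled cleanly. Its rows are about 194–248, parallel to the tape at row 312, and the stripe has turned towards the tape. I'll check the odometry by ray casting, then continue with a lighter touch.

```bash
cat >> h.py <<'E'
def across(cal,mid,half_dir=None,**k): pass
def measure(im,cal,bar_uv,tape_uv,verbose=True):
    """tape and bar axis from a picture; bar axis = bisector of the silhouette's two tangent planes"""
    f=240/np.tan(np.radians(cal["vertical_fov"]/2)); R=cv2.Rodrigues(cal["rvec"])[0]; C=-R.T@cal["tvec"]
    m=masks(im); g=(m["silver"]|m["blue"]).astype(np.uint8); g=cv2.morphologyEx(g,cv2.MORPH_CLOSE,np.ones((5,5)))
    P=ray(cal,comp(g,bar_uv),.027); c,yaw,L,W=axis(P)
    e=np.array([np.cos(np.radians(yaw)),np.sin(np.radians(yaw))]); n=np.array([e[1],-e[0]])
    s=P@n; lo,hi=np.percentile(s,1),np.percentile(s,99); h=C[2]-.027; c0=C[:2]@n
    a=(np.arctan((lo-c0)/h)+np.arctan((hi-c0)/h))/2
    sm=c0+h*np.tan(a); al=np.percentile(P@e,[1,99]).mean()
    t=axis(ray(cal,comp(m["red"],tape_uv),.005))
    return sm*n+al*e,yaw,(L,W),t
E
python3 - <<'E'
from h import *
c=np.load("wc.npy",allow_pickle=True).item()
print("wrist",measure(cv2.imread("pics/w1.png"),c,(316,221),(315,312)))
ct=robot.get_calibration("top"); print("top0",measure(cv2.imread("pics/top0.png"),ct,(264,247),(323,245)))
cv2.imwrite("pics/mask.png",0*cv2.imread("pics/w1.png"))
E
```

```text
wrist (array([0.56161695, 0.15154722]), np.float64(7.276432696381897), (151.41815185546875, 44.2039909362793), (array([0.57260828, 0.05985991]), np.float64(7.535051365285438), 112.25109100341797, 5.116125583648682))
top0 (array([0.56048873, 0.16908594]), np.float64(7.199440129380154), (142.52932739257812, 40.50172805786133), (array([0.56963397, 0.06132005]), np.float64(7.613471493999757), 228.06698608398438, 5.25984001159668))
```

```bash
sed -i 's/vel=.02,guard=F/vel=.012,guard=F/; s/zt+.010\]/zt+.006]/; s/F=2.5/F=1.6/' h.py; python3 - <<'E'
from h import *
*b,z=np.load("b.npy"); b=np.array(b)-N*-.0005; y=float(open("yaw").read()); r=[180,0,y]
robot.line_to([*(b-N*.008),z+.02],vel=.2)
for i in range(5):
    b,z=stroke(b,z,r)
    np.save("b.npy",[*b,z])
print(b)
robot.line_to([*(b-N*.02),z+.13],vel=.15)
c=robot.get_calibration("wrist"); im=robot.grab_frame("wrist"); cv2.imwrite("pics/w2.png",im)
np.save("wc.npy",c,allow_pickle=True)
cv2.imwrite("pics/t2.png",robot.grab_frame("top")); print(robot.observe()["time"])
E
```

```text
hit True z 0.1185 dF [-0.6 -0.1  4.1] [-0.5  1.3  3.5] [-0.7 -0.7  3.6] travel 0.0324 t 10.4
hit True z 0.1185 dF [ 0.7 -1.1  5.6] [-0.2 -1.7  3.3] [ 0.5 -0.8  5.2] travel 0.0322 t 12.6
hit True z 0.1185 dF [-0.4  1.9  3.5] [-0.1  0.1  3.8] [-1.1  0.4  4.7] travel 0.0322 t 14.8
hit True z 0.1185 dF [2.4 0.1 4.3] [1.9 0.6 3.7] [1.4 0.6 3.4] travel 0.0322 t 17.1
hit True z 0.1185 dF [-0.5  0.3  4.5] [-0.8  0.5  3.4] [-0.7 -0.7  3.3] travel 0.0322 t 19.3
[0.57285432 0.07243711]
20.325
```

View pics/w2.png

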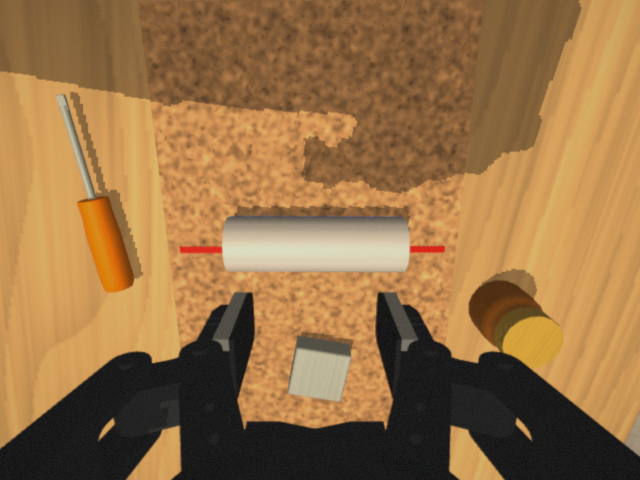

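The bar (rows 216–271) now nearly covers the tape. The tape stubs show at (200,250) and (427,249). I'll measure what's left.

```bash
cat >> h.py <<'E'
def remain(im,cal,bar_uv,stubs):
    b,yaw,s,_=measure(im,cal,bar_uv,stubs[0]); m=masks(im)["red"]
    T=[ray(cal,comp(m,u),.005) for u in stubs]; P=np.vstack(T); t=axis(P)
    e=np.array([np.cos(np.radians(t[1])),np.sin(np.radians(t[1]))]); n=np.array([e[1],-e[0]])
    d=t[0]-b
    print("bar",b,yaw,s,"tape",t,"remaining across %.4f along %.4f yaw err %.2f"%(d@n,d@e,yaw-t[1]))
E
python3 - <<'E'
from h import *
c=np.load("wc.npy",allow_pickle=True).item()
remain(cv2.imread("pics/w2.png"),c,(316,244),[(200,250),(427,249)])
im=cv2.imread("pics/t2.png"); cv2.imwrite("pics/t2c.png",cv2.resize(im[160:330,210:440],None,fx=3,fy=3))
E
```

```text
bar [0.57169311 0.07249163] 7.2005375422877576 (150.97984313964844, 45.788818359375) tape (array([0.56955652, 0.05984184]), np.float64(7.561565034692464), 229.43040466308594, 4.762974262237549) remaining across 0.0123 along -0.0038 yaw err -0.36
```

View pics/t2c.png

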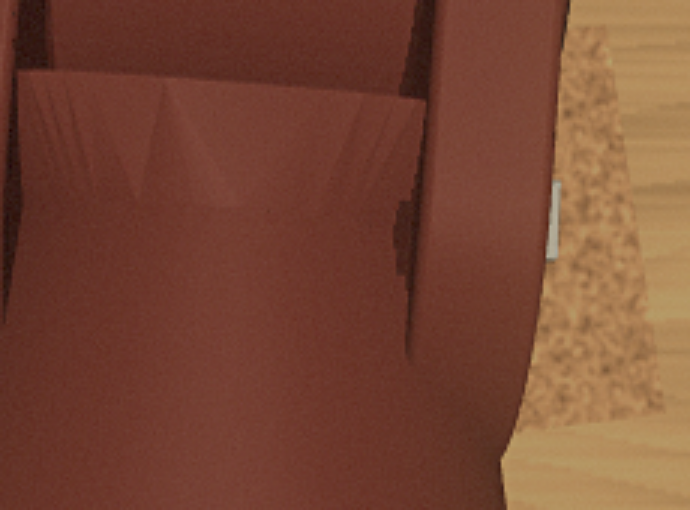

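```bash
python3 - <<'E'
from h import *
*b,z=np.load("b.npy"); b=np.array(b); r=[180,0,float(open("yaw").read())]
robot.line_to([*(b-N*.006),z+.02],vel=.2)
b,z=stroke(b,z,r,d=.0118,v=.04); np.save("b.npy",[*b,z])
robot.line_to([*(b-N*.03),z+.13],vel=.15)
c=robot.get_calibration("wrist"); im=robot.grab_frame("wrist"); cv2.imwrite("pics/w3.png",im)
np.save("wc.npy",c,allow_pickle=True); print(robot.observe()["time"])
h=masks(im)["red"]; n,l,s,cc=cv2.connectedComponentsWithStats(h.astype(np.uint8)); print([(cc[i].round(),s[i,4]) for i in range(1,n) if s[i,4]>60])
remain(im,c,(316,245),[(200,233),(427,233)])
E
```

```text
hit True z 0.1186 dF [-0.8 -0.9  4.9] [ 1.  -0.2  2.2] [ 0.1 -0.7  2.4] travel 0.0239 t 23.2
24.2083
[(array([201., 247.]), np.int32(214)), (array([426., 246.]), np.int32(212))]
bar [0.57317247 0.06005087] 7.038373216206526 (151.13343811035156, 45.42513656616211) tape (array([0.56984906, 0.06022755]), np.float64(7.5978987332787575), 229.70303344726562, 4.576053142547607) remaining across -0.0006 along -0.0033 yaw err -0.56
```

View pics/w3.png

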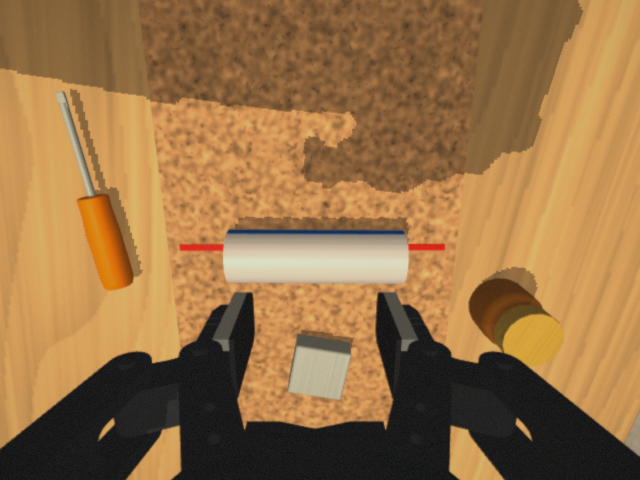

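Tape stubs at (201,247) and (426,246) show past both ends. By ray casting the bar is within 1 mm across. The offset in the picture is parallax. I'll draw back and cross-check from the top camera.

```bash
python3 - <<'E'
from h import *
robot.line_to([*robot.observe()["tool_pos"][:2],.30],vel=.2)
robot.goto_joints([-87.5,6,5.5,89.6,0,77.5])
robot.pause(.5); c=robot.get_calibration("top"); im=robot.grab_frame("top"); cv2.imwrite("pics/t3.png",im); print(robot.observe()["time"])
remain(im,c,(321,243),[(317,192),(329,295)])
print("block",axis(ray(c,comp(masks(im)["silver"],(382,233)),.027)))
d=cv2.absdiff(im,cv2.imread("pics/top0.png")).max(2)
for n,(x,y) in dict(jar=(341,150),driver=(310,342)).items(): print(n,d[y-15:y+15,x-40:x+40].mean())
cv2.imwrite("pics/t3c.png",cv2.resize(im[130:370,210:440],None,fx=2.5,fy=2.5))
E
```

```text
27.9417
bar [0.57427874 0.06153196] 8.07914271908429 (143.13058471679688, 42.858787536621094) tape (array([0.56965546, 0.06115896]), np.float64(7.611494661230167), 228.06707763671875, 4.838606357574463) remaining across -0.0002 along -0.0046 yaw err 0.47
block (array([ 0.58986523, -0.0498317 ]), np.float64(16.418150169793687), 48.669334411621094, 48.42689514160156)
jar 3.19875
driver 4.047916666666667
```

View pics/t3c.png

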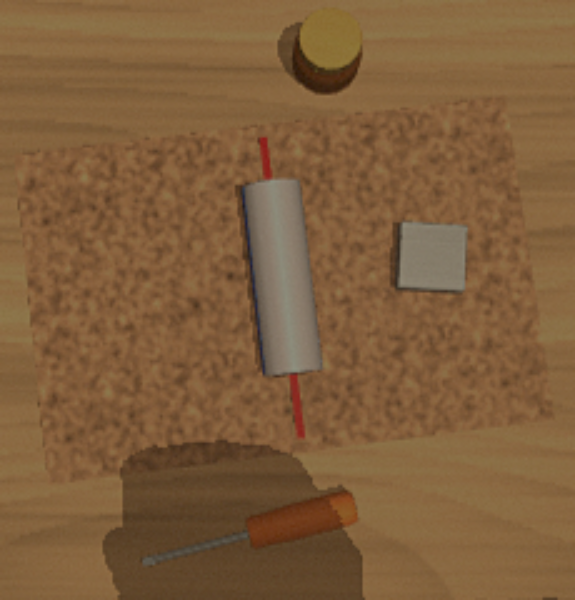

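The top view agrees: the bar lies over the tape, tape shows past both ends and the bystanders haven't moved. Handing in.

```bash
python3 -c "
from plant import robot
robot.job_done()"
```

```text
the job is handed in; nothing more can be done
```

I rolled the silver bar about 108 mm onto the tape in seven light strokes along its top. I then drew the arm back to its start pose and handed in at about 28 s.

- **Position:** the bar is centred across the tape to within 1 mm (wrist camera −0.6 mm, top camera −0.2 mm). It sits 3–5 mm off-centre along the tape. I left that because rolling cannot change it, and tape shows past both ends.
- **Parallel:** the two views disagree on the sign of the small angle error, −0.6° from the wrist and +0.5° from the top, so it is parallel within measuring noise.
- **Contact force:** it was mostly 3 to 5 N, with a peak of about 6 N on the first stroke. That is a little over the 2 to 3 N suggested, but the bar rolled half the finger travel to within about 1 mm and showed no sign of slipping.
- **Bystanders:** the block's measured centre changed by 0.1 mm, and the jar and screwdriver look the same in the before and after pictures. The block's fitted angle read 22° before and 16° after. I put that down to the fit, which is unreliable on a square, and the block looks the same in the pictures.
- **Stillness:** I took only one picture after drawing back and a 0.5 s pause, so I did not check separately that the bar was still. The top view agrees with the wrist view taken about 4 s earlier.

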